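Reset the purge valve and hold it

ROBOT

A 6-joint arm with a two-finger parallel gripper is mounted at the origin on the work surface. World frame = base frame: x ahead of the robot, y to its left, z up, the work surface at z = 0. Lengths are in m, angles in rad, forces in N, time in s.
With the tool pointing down it reaches from about 0.375 to 0.975 m from the base axis. Payload 3.8 kg.
Tool frame: the origin (TCP) lies on the centre line of the jaws, within the pads' length; the fingertips stand 14 mm ahead of it and the grasp point (between the pads) lies 5 mm behind it (bot.finger_overhang is the distance from the TCP to the fingertips, in m); y points along the fingers, x is the direction in which the jaws open and shut, and the axes are right-handed (so a half turn about y gives the same grasp; the last joint's range is limited). The gripper opens to 85 mm and grips with 20 to 120 N. Pads are 22 mm wide; open, the fingers measure 114 mm over their backs; the gripper's body (76 mm by 85 mm) begins 54 mm behind the grasp point. The pads swing forward as they close: fully open they stand 13 mm farther back than shut.
Start: joints at [-1.345, 0.264, 1.604, -0, 1.274, -0.037], TCP at [0.175, -0.652, 0.245] pointing down, gripper open.
Joint ranges: [-2.63, 2.63], [-0.94, 2.18], [0.31, 2.57], [-1.31, 4.45], [0, 2.66], [-2.55, 2.55]. Speed limits (rad/s): [2.57, 2.57, 3.14, 3.14, 3.14, 3.14].

INTERFACE

Orientations are given as a rotation vector (axis times angle).
In Python, from workcell import readout, read_camera, bot, spotter gives the robot as it stands.
- The arm moves only by the tool jog_arm, never from a script. Its argument "increments" is a list of rows, each a list of 7 numbers: the shift along the tool's x, y, z in m, then the turn, a rotation vector about the tool's x, y, z in rad, then the opening, from 0 (shut) to 1 (fully open). A call has 1 to 10 rows; each row shifts and turns the pose as measured when the row begins, along the tool's axes as they then stand; what a row does not reach is not made up. A row lasts 1/8 s, in which the tool goes at most 62.5 mm and 10.7 degrees, less where a joint would pass 70% of its speed; a pose out of reach is approached as far as the arm can. A call with a gripper value outside its range is refused whole. The fingers move at their own pace and stop on an object; "force" is the grip in N (left out, the last holds). Time passes only in rows, so rows that do not move let the fingers close. It gives the time, the measured TCP pose, the force and the opening at its end, in the units of the state.
- readout.read_state(): the state, without advancing time (a new reading comes with each control period).
- read_camera(name): name is "scene" or "top" or "wrist"; returns a dict with "img" (400x640x3 uint8, blue, green, red), "range_z" (400x640 float32, m along the optical axis (not along the pixel's ray), 0 where there is no reading), "fx", "fy", "cx", "cy" (pixels), "distortion" ([k1, k2, p1, p2, k3] as OpenCV has them; the pictures are not rectified), "world_from_camera" (4x4, takes a point from camera to world coordinates). Camera axes: x right, y down, z forward; pixel columns grow to the right and rows downward; lengths in m; the calibration is good to about 2 mm. A picture is of the moment at which its call begins.
- bot.finish_job(): hands the job in, once; it reports no verdict.
Trained networks look in a picture, given as the dict that the camera call returned (one of the last four; its "shot" number tells which), for a name from the list of things; names that differ only in an ending like _2 or _b are one class to them, and where a whole thing is asked for, a point or a joint stands for the part that bears it (a point fixed in the world has none). Each returns a list of dicts, best first, with "p" (0 to 1); they miss things now and then, are a little off and sometimes report something else, mostly with a low value. They report only what shows in the picture. A call takes as long as a camera call. They do not tell look-alikes from the thing itself.
- spotter.masks_of(picture, thing): "mask" (400x640 bool, what is visible of it) and "location" ([column, row] in pixels, amid what is visible of it).
- spotter.spot_point(picture, thing): "location" ([column, row] in pixels: a listed point, or the origin of a listed thing).
The state is a dict: "time": time; "q": joint angles; "joint_vel": joint speeds; "joint_torque": joint torques, N m; "tool_pos": TCP position; "tcp_rot": TCP orientation; "wrist_force": force on the tool from outside, world axes, zero at the start; "torque": the same for the moment, N m; "width": opening from 0.0 (shut) to 1.0 (fully open).
Only numpy, scipy, OpenCV 4.12 (cv2) and the standard library are available. Lean on these libraries where they do the work, as an engineer would, in place of code of your own. Each camera call takes 0.05 s, during which the arm holds its last target. There are 200 camera calls.

TASK

Reset the clinic's bench purge valve: take its orange crank knob, turn the blue handwheel clockwise until it closes against its stop, gently, firm to the hand but not forced, then back it off exactly two full turns from the stop. Finish still gripping the crank knob and holding the wheel there, do not let go, and leave the tube rack, the red sharps box and the steel dish where they are.

Things in the scene. Friction and masses are not known exactly. Their poses are not given: they have to be found in the camera images.
- handwheel (a joint): Opening angle of the blue handwheel (rad), counted over several turns: 0 at the closing stop, growing as it opens (counter-clockwise from above), starts at 1.2 to 5.4, opens to 18. Turning it needs 1 to 2 N at the crank knob. It cannot go below 0: pushed further, only the springy stem winds up (stem_twist). The wheel stays where it is left.
- stem_twist (a joint): Wind-up of the valve's springy stem (rad), which adds to the wheel's angle as seen: about 0 when the wheel runs freely (within 0.05), negative when the wheel is pressed closed against its stop: 3.6 N m/rad, so 6 N at the crank knob gives -0.10, 12 N gives -0.21. Beyond -0.35 (about 20 N) the seat is damaged.
- wheel_axis (a point): Point on the handwheel's vertical axis, level with the crank knob's centre, 133 mm above the bench; its x axis points at the knob and turns with the wheel. Blue wheel: rim circle 124 mm in diameter, 12 mm thick, its middle 94 mm above the bench, 3 spokes, hub up to 105 mm. Below it the valve body on a 150 x 110 mm steel plate fixed to the bench, place and yaw varying.
- knob_center (a point): Centre (half-way up) of the orange crank knob standing upright on the rim: a cylinder 24 mm in diameter, 56 mm tall, 62 mm out from the wheel's axis. Centre 133 mm above the bench, foot 105 mm, top 161 mm. It spins freely on its own upright pin, so a gripper holding it can keep its yaw and carry it round the 62 mm circle for any number of turns.
- tube_rack: Bystander: loose white specimen tube rack with capped tubes, 60 x 130 mm, 82 mm tall, near the valve. Origin under its centre.
- sharps_box: Bystander: loose red sharps box with white lid, 86 x 106 mm, 92 mm tall, near the valve. Origin under its centre.
- steel_dish: Bystander: loose round steel dish, 110 mm across, 40 mm tall, near the valve. Origin under its centre.
Mind the look-alikes: they are no part of the job. Of the things that look like the part that bears handwheel, the middle-sized one is meant.

How it is judged:
By the outcome, as a careful person would: the job done as asked, in the order asked, and still so for the second after the job is handed in, while the arm keeps its last pose, push and grip.
It also fails if it takes over 69 s, if anything falls off the work surface, if the arm or the gripper's body presses on something with over 40 N, if the wrist force passes 120 N, or if a joint passes its speed limit or range.

## Working session

There is one attempt and no reset: what is moved stays moved. The work goes in short steps, Python scripts to look and compute and a tool call to move; the robot and the scene stay as the last step left them, time stands still between calls to the robot, and variables do not carry over. Pictures are saved under pics/ and viewed, about 8 in all and at most 12, crops included, and the job is handed in when it is done.

Besides the shell and the picture viewer there is one more tool, called after "Call:" by a JSON object that holds its "method" and its "body", one argument or row to a line. jog_arm: Moves the arm, as the interface text tells. Its arguments: {"type":"object","properties":{"increments":{"type":"array"},"force":{"type":"number"}},"required":["increments"]}

```bash
mkdir -p pics; ls; cat > h.py <<'E'
import numpy as np, cv2
from workcell import readout, read_camera, bot, spotter
def to_world(p,uv,z=None):
    K=np.array([[p['fx'],0,p['cx']],[0,p['fy'],p['cy']],[0,0,1.]]);T=np.array(p['world_from_camera'])
    n=cv2.undistortPoints(np.array([[uv]],float),K,np.array(p['distortion'],float))[0,0]
    r=T[:3,:3]@np.array([n[0],n[1],1.])
    if z is None:
        c,w=int(round(uv[0])),int(round(uv[1]));return T[:3,3]+r*p['range_z'][w,c]
    return T[:3,3]+r*(z-T[2,3])/r[2]
E
python3 - <<'E'
from h import *
s=readout.read_state();print(s)
ims=[]
for c in('top','scene'):
    p=read_camera(c);im=p['img'].copy()
    for n,z in(('wheel_axis',.133),('knob_center',.133),('tube_rack',0),('sharps_box',0),('steel_dish',0)):
        for d in spotter.spot_point(p,n):
            print(c,n,round(d['p'],2),np.round(d['location']),np.round(to_world(p,d['location'],z),3))
    for d in spotter.masks_of(p,'handwheel'):
        print(c,'wheelmask',round(d['p'],2),np.round(d['location']),d['mask'].sum())
    cv2.imwrite(f'pics/{c}1.png',im)
E
```

```text
pics
{'time': 0.0, 'q': array([-1.34493380e+00,  2.64741380e-01,  1.60536753e+00,  1.17418202e-05,
        1.27371508e+00, -3.69326161e-02]), 'joint_vel': array([ 1.11085013e-03,  4.31759131e-04, -5.21484823e-05, -2.04214206e-03,
       -3.67044949e-05, -6.74760301e-04]), 'joint_torque': array([-2.05827171e-03, -5.15115023e+01, -3.67315149e+01,  2.92621380e-04,
        1.29034475e-02,  4.17695873e-06]), 'tool_pos': array([ 0.17517544, -0.65114702,  0.24397343]), 'tcp_rot': array([-1.32065045,  1.01466931, -1.01181725]), 'wrist_force': array([-0.24093745, -0.37811506,  0.12674324]), 'torque': array([ 0.01106519, -0.04312841,  0.03576041]), 'width': 0.9970097331908595}
top wheel_axis 0.67 [290. 201.] [0.517 0.067 0.133]
top wheel_axis 0.63 [403. 285.] [ 0.296 -0.224  0.133]
top wheel_axis 0.59 [367. 182.] [ 0.565 -0.134  0.133]
top knob_center 0.65 [351. 204.] [ 0.508 -0.091  0.133]
top knob_center 0.59 [303. 183.] [0.563 0.034 0.133]
top knob_center 0.53 [427. 266.] [ 0.344 -0.286  0.133]
top tube_rack 0.78 [212. 220.] [0.471 0.301 0.   ]
top sharps_box 0.7 [447. 213.] [ 0.486 -0.378 
[... 257 characters left out ...]
.] [ 0.558 -0.129  0.133]
scene wheel_axis 0.69 [335. 185.] [0.549 0.065 0.133]
scene wheel_axis 0.44 [353. 312.] [ 0.778 -0.149  0.133]
scene knob_center 0.71 [164. 223.] [ 0.321 -0.278  0.133]
scene knob_center 0.6 [277. 218.] [ 0.508 -0.093  0.133]
scene knob_center 0.51 [336. 200.] [0.576 0.035 0.133]
scene tube_rack 0.9 [371. 145.] [ 0.479  0.324 -0.   ]
scene tube_rack 0.45 [353. 313.] [ 0.762 -0.112  0.   ]
scene tube_rack 0.44 [196. 322.] [ 0.5   -0.374  0.   ]
scene sharps_box 0.79 [194. 322.] [ 0.496 -0.379  0.   ]
scene steel_dish 0.72 [355. 314.] [ 0.766 -0.11   0.   ]
scene wheelmask 0.96 [334. 198.] 350
scene wheelmask 0.66 [180. 204.] 2456
scene wheelmask 0.56 [282. 249.] 1312
```

View top.

View pics/top1.png

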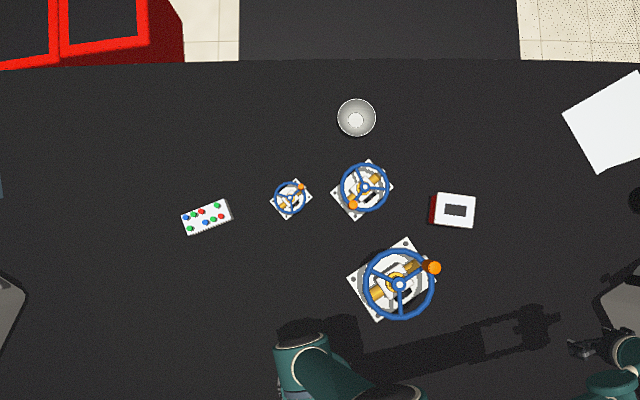

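View pics/scene1.png

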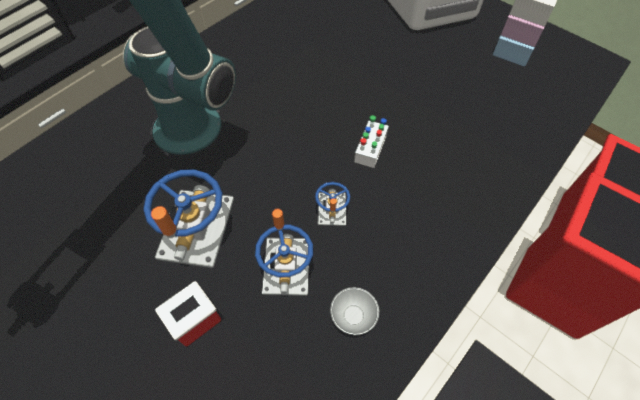

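```bash
python3 - <<'E'
from h import *
from scipy.spatial.transform import Rotation as R
s=readout.read_state();print(np.round(R.from_rotvec(s['tcp_rot']).as_matrix(),3))
p=read_camera('top')
for d in spotter.masks_of(p,'handwheel'):
    m=d['mask'];ys,xs=np.nonzero(m)
    P=np.array([to_world(p,(x,y)) for x,y in zip(xs,ys)])
    c=np.array(d['location']);print(np.round(c))
    blue=(p['img'][ys,xs,0].astype(int)-p['img'][ys,xs,2]>40)
    for lab,sel in(('blue z>.08',blue&(P[:,2]>.03)),('knob',~blue&(P[:,2]>.06))):
        Q=P[sel]
        if len(Q):print(lab,len(Q),'z pct',np.round(np.percentile(Q[:,2],[5,25,50,75,95]),3),'x',np.round(np.percentile(Q[:,0],[2,98]),3),'y',np.round(np.percentile(Q[:,1],[2,98]),3))
E
```

```text
[[ 0.26   0.     0.966]
 [-0.966 -0.     0.26 ]
 [ 0.    -1.     0.   ]]
[400. 285.]
blue z>.08 1621 z pct [0.134 0.137 0.139 0.141 0.144] x [0.213 0.39 ] y [-0.297 -0.121]
knob 471 z pct [0.072 0.133 0.151 0.223 0.228] x [0.228 0.385] y [-0.296 -0.132]
[361. 184.]
blue z>.08 665 z pct [0.095 0.097 0.099 0.101 0.104] x [0.493 0.617] y [-0.193 -0.067]
knob 184 z pct [0.093 0.097 0.1   0.159 0.163] x [0.492 0.61 ] y [-0.196 -0.069]
[290. 197.]
blue z>.08 269 z pct [0.062 0.065 0.066 0.068 0.071] x [0.488 0.573] y [0.03  0.115]
knob 82 z pct [0.063 0.066 0.07  0.106 0.113] x [0.485 0.568] y [0.034 0.114]
```

The middle valve, whose knob shows at about (352,205) in the top view and (278,217) in the scene view, is the target: its rim is at z≈0.10 and about 124 mm across. The larger valve at (400,285) and the smaller one at (290,198) are look-alikes. The axis is at about (0.557,-0.130). I'll rise, square the tool yaw and travel towards it.

Call:
{"method": "jog_arm", "body": {
  "increments": [
    [0, -0.05, 0, 0, 0.13, 0, 1],
    [0, -0.03, 0, 0, 0.133, 0, 1],
    [-0.05, 0, 0.03, 0, 0, 0, 1],
    [-0.05, 0, 0.03, 0, 0, 0, 1],
    [-0.05, 0, 0.03, 0, 0, 0, 1],
    [-0.05, 0, 0.03, 0, 0, 0, 1],
    [-0.05, 0, 0.03, 0, 0, 0, 1],
    [-0.05, 0, 0.03, 0, 0, 0, 1],
    [-0.05, 0, 0.03, 0, 0, 0, 1],
    [-0.05, 0, 0.03, 0, 0, 0, 1]
  ],
  "force": 40
}}

```text
time: 2.05
tool_pos: [0.4247, -0.2466, 0.3287]
tcp_rot: [-1.199, 1.217, -1.227]
wrist_force: [0.3, -1.4, -0.1]
width: 0.998
```

```bash
cat >> h.py <<'E'
from scipy.spatial.transform import Rotation as R
from scipy.optimize import least_squares
def cloud(p,box):
    v,u=np.nonzero(p['range_z']>0)
    K=np.array([[p['fx'],0,p['cx']],[0,p['fy'],p['cy']],[0,0,1.]]);T=np.array(p['world_from_camera'])
    n=cv2.undistortPoints(np.stack([u,v],1).astype(float)[:,None],K,np.array(p['distortion'],float))[:,0]
    P=(np.c_[n,np.ones(len(n))]*p['range_z'][v,u][:,None])@T[:3,:3].T+T[:3,3]
    b=np.array(box);k=((P>b[0])&(P<b[1])).all(1)
    return P[k],p['img'][v,u][k].astype(int)
def valve(p):
    P,C=cloud(p,[(.46,-.24,.08),(.66,-.03,.18)])
    bl=(C[:,0]-C[:,2]>40)&(P[:,2]<.115); orr=(C[:,2]-C[:,0]>80)&(P[:,2]>.12)
    B=P[bl];f=lambda c:np.hypot(B[:,0]-c[0],B[:,1]-c[1])
    B=B[(np.abs(f((.557,-.13))-.058)<.012)]
    r=least_squares(lambda c:f(c)-c[2],[.557,-.13,.058],loss='soft_l1',f_scale=.002).x
    O=P[orr];top=O[O[:,2]>.156]
    print('axis',np.round(r,4),len(B),'knob n',len(O),'top n',len(top),'top mean',np.round(top.mean(0),4) if len(top) else None,
      'orange bbox',np.round(O.min(0),3) if len(O) else '',np.round(O.max(0),3) if len(O) else '')
E
python3 - <<'E'
from h import *
s=readout.read_state();print(s['time'],s['tool_pos'],np.round(R.from_rotvec(s['tcp_rot']).as_matrix(),3))
for c in('top','scene','wrist'):
    p=read_camera(c);print(c)
    try: valve(p)
    except Exception as e: print(e)
    for n in('wheel_axis','knob_center'):
        print(n,[(round(d['p'],2),np.round(to_world(p,d['location'],.133),3)) for d in spotter.spot_point(p,n)])
cv2.imwrite('pics/wrist1.png',p['img'])
E
```

```text
2.05 [ 0.4246631  -0.24664009  0.32874667] [[-0.018  0.005  1.   ]
 [-1.    -0.003 -0.018]
 [ 0.003 -1.     0.005]]
top
axis [ 0.5547 -0.1295  0.0612] 537 knob n 66 top n 63 top mean [ 0.5045 -0.0931  0.1612] orange bbox [ 0.493 -0.104  0.154] [ 0.516 -0.082  0.166]
wheel_axis [(0.92, array([ 0.301, -0.216,  0.133])), (0.76, array([0.523, 0.077, 0.133])), (0.6, array([ 0.569, -0.133,  0.133]))]
knob_center [(0.49, array([ 0.51 , -0.09 ,  0.133])), (0.46, array([0.552, 0.038, 0.133]))]
scene
axis [ 0.5613 -0.1314  0.0608] 740 knob n 124 top n 76 top mean [ 0.5113 -0.0947  0.1597] orange bbox [ 0.499 -0.106  0.12 ] [ 0.522 -0.084  0.163]
wheel_axis [(0.96, array([0.55 , 0.062, 0.133])), (0.88, array([ 0.267, -0.201,  0.133])), (0.59, array([ 0.562, -0.128,  0.133]))]
knob_center [(0.9, array([ 0.317, -0.271,  0.133])), (0.58, array([ 0.508, -0.092,  0.133])), (0.38, array([0.585, 0.026, 0.133]))]
wrist
axis [ 0.5572 -0.1312  0.0602] 3114 knob n 1147 top n 668 top mean [ 0.5079 -0.0948  0.1607] orange bbox [ 0.497 -0.106  0.12 ] [ 0.519 -0.082  0.164]
wheel_axis [(0.82, array([ 0.267, -0.201,  0.133])), (0.77, array([ 0.559, -0.132,  0.133]))]
knob_center [(0.71, array([ 0.509, -0.096,  0.133])), (0.69, array([0.552, 0.008, 0.133])), (0.64, array([ 0.323, -0.288,  0.133]))]
```

Call:
{"method": "jog_arm", "body": {
  "increments": [
    [-0.051, 0, 0.027, 0, -0.018, 0, 1],
    [-0.051, 0, 0.027, 0, 0, 0, 1],
    [-0.05, 0, 0.027, 0, 0, 0, 1],
    [0, 0.055, 0, 0, 0, 0, 1],
    [0, 0.055, 0, 0, 0, 0, 1],
    [0, 0, 0, 0, 0, 0, 1]
  ]
}}

```text
time: 3.25
tool_pos: [0.5091, -0.1035, 0.2173]
tcp_rot: [-1.198, 1.214, -1.23]
wrist_force: [-0.5, -0.5, 0.7]
width: 1.001
```

```bash
python3 - <<'E'
from h import *
s=readout.read_state();print(s['time'],s['tool_pos'],np.round(R.from_rotvec(s['tcp_rot']).as_matrix(),3))
p=read_camera('wrist');valve(p)
cv2.imwrite('pics/wrist2.png',p['img'])
E
```

```text
3.25 [ 0.50913995 -0.10352888  0.21725463] [[-0.018  0.008  1.   ]
 [-1.    -0.005 -0.018]
 [ 0.005 -1.     0.008]]
axis [ 0.5585 -0.1292  0.0599] 8824 knob n 1758 top n 1196 top mean [ 0.5094 -0.093   0.1608] orange bbox [ 0.497 -0.105  0.12 ] [ 0.52  -0.082  0.163]
```

View pics/wrist2.png

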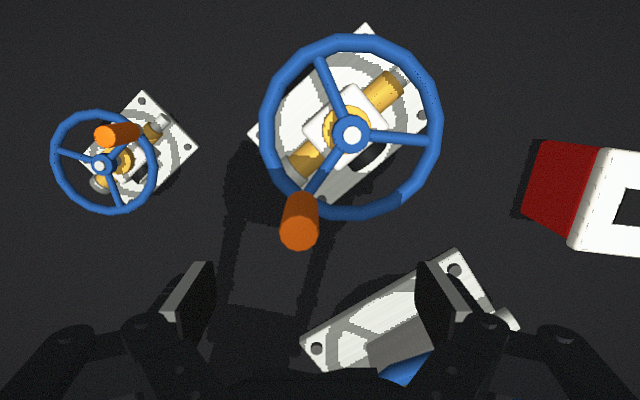

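The wrist view shows the orange knob top at (299,230), between the jaws and a little left of their midline. I'll shift about 9.5 mm, descend and grip.

Call:
{"method": "jog_arm", "body": {
  "increments": [
    [-0.0095, 0, 0, 0, -0.018, 0, 1],
    [0, 0.045, -0.001, 0, 0, 0, 1],
    [0, 0.042, 0, 0, 0, 0, 1],
    [0, 0, 0, 0, 0, 0, 1]
  ]
}}

```text
time: 3.8
tool_pos: [0.5207, -0.0981, 0.1449]
tcp_rot: [-1.191, 1.181, -1.234]
wrist_force: [0.3, 0.2, 0.6]
width: 0.999
```

```bash
python3 - <<'E'
from h import *
s=readout.read_state();print(s['time'],s['tool_pos'],np.round(R.from_rotvec(s['tcp_rot']).as_matrix(),3),s['wrist_force'],s['torque'])
p=read_camera('wrist');valve(p);cv2.imwrite('pics/wrist3.png',p['img'])
E
```

```text
3.8 [ 0.52066654 -0.09808411  0.14492554] [[-0.002  0.034  0.999]
 [-1.    -0.011 -0.002]
 [ 0.01  -0.999  0.034]] [0.29274703 0.16135885 0.57127165] [ 0.04946215  0.0198649  -0.03197994]
axis [ 0.5589 -0.1288  0.0595] 16051 knob n 4484 top n 2594 top mean [ 0.5099 -0.093   0.1607] orange bbox [ 0.496 -0.104  0.12 ] [ 0.521 -0.081  0.164]
```

```bash
python3 - <<'E'
from h import *
s=readout.read_state();print(np.round(s['q'],3),np.round(s['joint_vel'],3),s['joint_torque'],s['tool_pos'])
E
```

```text
[-0.232  0.053  2.037 -0.003  1.011  1.343] [ 0.001 -0.025 -0.04  -0.003 -0.004  0.002] [ 9.51215305e-03 -3.41698945e+01 -3.08874929e+01 -8.65498296e-03
 -6.69885264e-02 -3.03515644e-04] [ 0.52260557 -0.09854936  0.14731364]
```

View pics/wrist3.png

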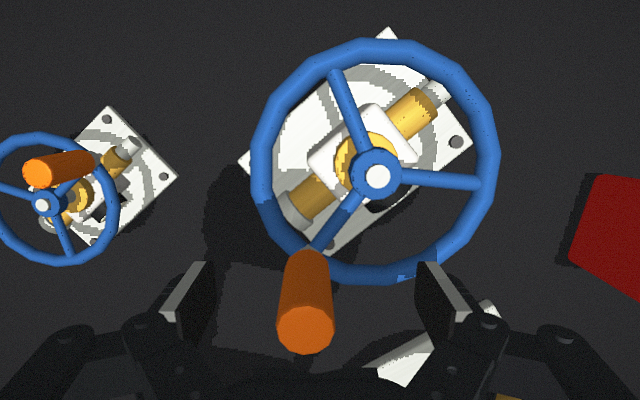

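```bash
python3 - <<'E'
from h import *
p=read_camera('scene');cv2.imwrite('pics/scene2.png',cv2.resize(p['img'][:320,80:480],(800,640))[:600])
s=readout.read_state();print(np.round(s['q'],3),np.round(s['joint_vel'],3),s['joint_torque'],s['tool_pos'],s['wrist_force'])
E
```

```text
[-0.232  0.052  2.036 -0.003  1.011  1.343] [ 0.001 -0.013 -0.014 -0.    -0.005  0.   ] [ 4.44167963e-03 -3.50626516e+01 -3.19741488e+01 -8.87064583e-03
 -1.16730903e-01 -6.61361682e-04] [ 0.52356163 -0.09877602  0.14845222] [ 0.80312082 -0.16864336  0.90561458]
```

View pics/scene2.png

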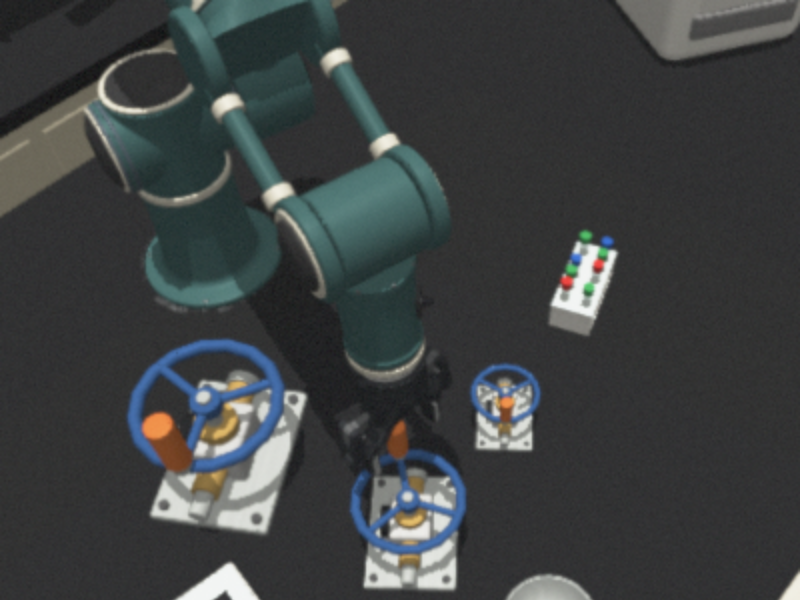

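Nothing is touching. The fast last rows carried over as a small tilt and offset, so I'll correct it slowly.

```bash
cat >> h.py <<'E'
RD=np.array([[0,0,1.],[-1,0,0],[0,-1,0]])
def inc(target):
    s=readout.read_state();C=R.from_rotvec(s['tcp_rot']).as_matrix()
    print('t',round(s['time'],2),'pos',np.round(s['tool_pos'],4),'F',np.round(s['wrist_force'],1),'M',np.round(s['torque'],2),'w',round(s['width'],3),'q',np.round(s['q'],2))
    print('shift',np.round(C.T@(np.array(target)-s['tool_pos']),4),'turn',np.round(R.from_matrix(C.T@RD).as_rotvec(),3))
E
python3 -c "
from h import *
inc([.5092,-.0937,.130])"
```

```text
t 3.9 pos [ 0.5236 -0.0988  0.1485] F [ 0.8 -0.2  0.9] M [ 0.02 -0.04 -0.01] w 1.001 q [-0.23  0.05  2.04 -0.    1.01  1.34]
shift [-0.0053  0.0178 -0.0151] turn [-0.041 -0.002  0.012]
```

Call:
{"method": "jog_arm", "body": {
  "increments": [
    [-0.002, 0.004, -0.005, -0.017, 0, 0.005, 1],
    [-0.002, 0.005, -0.005, -0.017, 0, 0.006, 1],
    [-0.001, 0.004, -0.004, 0, 0, 0, 1],
    [0, 0.003, 0, 0, 0, 0, 1],
    [0, 0, 0, 0, 0, 0, 1]
  ]
}}

```text
time: 4.53
tool_pos: [0.5127, -0.0943, 0.1373]
tcp_rot: [-1.2, 1.199, -1.219]
wrist_force: [0.0, 0.6, 0.1]
width: 0.998
```

```bash
python3 -c "
from h import *
inc([.5092,-.0937,.130])"
```

```text
t 4.53 pos [ 0.5127 -0.0943  0.1373] F [0.  0.6 0.1] M [ 0.05 -0.03 -0.05] w 0.998 q [-0.23  0.06  2.05  0.    1.02  1.34]
shift [-0.0006  0.0072 -0.0036] turn [-0.014 -0.002  0.002]
```

Call:
{"method": "jog_arm", "body": {
  "increments": [
    [-0.0006, 0.005, -0.0025, -0.014, 0, 0.002, 1],
    [0, 0.003, -0.0012, 0, 0, 0, 1],
    [0, 0, 0, 0, 0, 0, 0.2],
    [0, 0, 0, 0, 0, 0, 0.2],
    [0, 0, 0, 0, 0, 0, 0.2],
    [0, 0, 0, 0, 0, 0, 0.2],
    [0, 0, 0, 0, 0, 0, 0.2]
  ],
  "force": 40
}}

```text
time: 5.4
tool_pos: [0.5089, -0.0937, 0.1286]
tcp_rot: [-1.209, 1.211, -1.21]
wrist_force: [-0.4, -0.3, -0.5]
width: 0.267
```

```bash
python3 -c "
from h import *
inc([.5092,-.0937,.130])"
```

```text
t 5.4 pos [ 0.5089 -0.0937  0.1286] F [-0.4 -0.3 -0.5] M [-0.02  0.02 -0.03] w 0.267 q [-0.23  0.07  2.05 -0.    1.02  1.34]
shift [-0.     -0.0014  0.0003] turn [ 0.001 -0.002  0.   ]
```

Call:
{"method": "jog_arm", "body": {
  "increments": [
    [0, 0, 0, 0, 0, 0, 0],
    [0, 0, 0, 0, 0, 0, 0],
    [-0.0081, 0, 0.0072, 0, 0, 0, 0],
    [-0.0067, 0, 0.0085, 0, 0, 0, 0],
    [-0.0052, 0, 0.0095, 0, 0, 0, 0],
    [-0.0034, 0, 0.0102, 0, 0, 0, 0],
    [0, 0, 0, 0, 0, 0, 0]
  ],
  "force": 60
}}

```text
time: 6.28
tool_pos: [0.547, -0.0695, 0.1284]
tcp_rot: [-1.212, 1.21, -1.211]
wrist_force: [-0.6, -1.9, 0.8]
width: 0.262
```

```bash
cat >> h.py <<'E'
import sys
AX=np.array([.5575,-.1298])
def st():
    s=readout.read_state();d=s['tool_pos'][:2]-AX;th=np.arctan2(d[1],d[0])
    F=s['wrist_force'];t=np.array([-np.sin(th),np.cos(th)])
    print('th deg',round(np.degrees(th),2),'r',round(np.hypot(*d)*1e3,1),'Ftan(+ccw)',round(F[:2]@t,2),'Frad',round(F[:2]@d/np.hypot(*d),2));return th,t
E
python3 -c "
from h import *
inc([.5092,-.0937,.1286]);st()"
```

```text
t 6.28 pos [ 0.547  -0.0695  0.1284] F [-0.6 -1.9  0.8] M [-0.41  0.13  0.03] w 0.262 q [-0.17  0.14  1.98 -0.    1.02  1.4 ]
shift [ 0.0243 -0.0001 -0.0378] turn [ 0.002 -0.001  0.002]
th deg 99.89 r 61.2 Ftan(+ccw) 0.91 Frad -1.8
```

Call:
{"method": "jog_arm", "body": {
  "increments": [
    [-0.0009, 0, 0.0108, 0, 0, 0, 0],
    [0.001, 0, 0.0108, 0, 0, 0, 0],
    [0.0028, 0, 0.0104, 0, 0, 0, 0],
    [0, 0, 0, 0, 0, 0, 0]
  ]
}}

```text
time: 6.78
tool_pos: [0.581, -0.0724, 0.1284]
tcp_rot: [-1.212, 1.211, -1.21]
wrist_force: [-1.5, -1.9, 1.9]
width: 0.266
```

```bash
python3 -c "
from h import *
inc([.5092,-.0937,.1286]);st()"
```

```text
t 6.78 pos [ 0.581  -0.0724  0.1284] F [-1.5 -1.9  1.9] M [-0.24  0.26  0.02] w 0.266 q [-0.17  0.2   1.91 -0.    1.03  1.41]
shift [ 0.0214 -0.     -0.0717] turn [ 0.003 -0.001  0.002]
th deg 67.78 r 62.0 Ftan(+ccw) 0.66 Frad -2.34
```

Call:
{"method": "jog_arm", "body": {
  "increments": [
    [0.0025, 0, 0.0054, 0, 0, 0, 0],
    [0.003, 0, 0.0052, 0, 0, 0, 0],
    [0, 0, 0, 0, 0, 0, 0]
  ]
}}

```text
time: 7.15
tool_pos: [0.5921, -0.078, 0.1284]
tcp_rot: [-1.211, 1.212, -1.21]
wrist_force: [-1.7, -0.1, 2.2]
width: 0.269
```

Call:
{"method": "jog_arm", "body": {
  "increments": [
    [0.0036, 0, 0.0048, 0, 0, 0, 0],
    [0.004, 0, 0.0045, 0, 0, 0, 0],
    [0, 0, 0, 0, 0, 0, 0]
  ]
}}

```text
time: 7.52
tool_pos: [0.602, -0.0858, 0.1285]
tcp_rot: [-1.21, 1.213, -1.209]
wrist_force: [-1.8, 0.5, 2.2]
width: 0.263
```

Call:
{"method": "jog_arm", "body": {
  "increments": [
    [0.0045, 0, 0.004, 0, 0, 0, 0],
    [0.0048, 0, 0.0036, 0, 0, 0, 0],
    [0, 0, 0, 0, 0, 0, 0]
  ]
}}

```text
time: 7.9
tool_pos: [0.6102, -0.0955, 0.1285]
tcp_rot: [-1.21, 1.213, -1.209]
wrist_force: [-0.7, 0.6, 2.0]
width: 0.262
```

Call:
{"method": "jog_arm", "body": {
  "increments": [
    [0.0052, 0, 0.003, 0, 0, 0, 0],
    [0.0055, 0, 0.0025, 0, 0, 0, 0],
    [0, 0, 0, 0, 0, 0, 0]
  ]
}}

```text
time: 8.28
tool_pos: [0.6163, -0.1069, 0.1285]
tcp_rot: [-1.209, 1.212, -1.209]
wrist_force: [-0.9, 1.2, 1.5]
width: 0.266
```

Call:
{"method": "jog_arm", "body": {
  "increments": [
    [0.0057, 0, 0.0019, 0, 0, 0, 0],
    [0.0058, 0, 0.0013, 0, 0, 0, 0],
    [0, 0, 0, 0, 0, 0, 0]
  ]
}}

```text
time: 8.65
tool_pos: [0.6199, -0.1192, 0.1286]
tcp_rot: [-1.209, 1.212, -1.21]
wrist_force: [-0.5, 1.4, 1.4]
width: 0.265
```

Call:
{"method": "jog_arm", "body": {
  "increments": [
    [0.006, 0, 0.0007, 0, 0, 0, 0],
    [0.006, 0, 0.0002, 0, 0, 0, 0],
    [0, 0, 0, 0, 0, 0, 0]
  ]
}}

```text
time: 9.02
tool_pos: [0.6209, -0.132, 0.1286]
tcp_rot: [-1.208, 1.212, -1.21]
wrist_force: [-0.1, 1.5, 2.4]
width: 0.271
```

Call:
{"method": "jog_arm", "body": {
  "increments": [
    [0.006, 0, -0.0005, 0, 0, 0, 0],
    [0.0059, 0, -0.0011, 0, 0, 0, 0],
    [0, 0, 0, 0, 0, 0, 0]
  ]
}}

```text
time: 9.4
tool_pos: [0.6193, -0.1447, 0.1286]
tcp_rot: [-1.208, 1.212, -1.21]
wrist_force: [0.1, 0.8, 0.9]
width: 0.265
```

Call:
{"method": "jog_arm", "body": {
  "increments": [
    [0.0057, 0, -0.0017, 0, 0, 0, 0],
    [0.0056, 0, -0.0022, 0, 0, 0, 0],
    [0, 0, 0, 0, 0, 0, 0]
  ]
}}

```text
time: 9.78
tool_pos: [0.6151, -0.1567, 0.1287]
tcp_rot: [-1.208, 1.212, -1.21]
wrist_force: [-0.4, 1.7, 0.3]
width: 0.266
```

Call:
{"method": "jog_arm", "body": {
  "increments": [
    [0.0053, 0, -0.0028, 0, 0, 0, 0],
    [0.005, 0, -0.0033, 0, 0, 0, 0],
    [0, 0, 0, 0, 0, 0, 0]
  ]
}}

```text
time: 10.15
tool_pos: [0.6085, -0.1677, 0.1287]
tcp_rot: [-1.208, 1.212, -1.21]
wrist_force: [0.3, 1.3, 1.4]
width: 0.266
```

Call:
{"method": "jog_arm", "body": {
  "increments": [
    [0.0046, 0, -0.0038, 0, 0, 0, 0],
    [0.0042, 0, -0.0042, 0, 0, 0, 0],
    [0, 0, 0, 0, 0, 0, 0]
  ]
}}

```text
time: 10.52
tool_pos: [0.6, -0.177, 0.1287]
tcp_rot: [-1.207, 1.212, -1.21]
wrist_force: [0.1, 1.2, 0.4]
width: 0.265
```

Call:
{"method": "jog_arm", "body": {
  "increments": [
    [0.0038, 0, -0.0047, 0, 0, 0, 0],
    [0.0033, 0, -0.005, 0, 0, 0, 0],
    [0, 0, 0, 0, 0, 0, 0]
  ]
}}

```text
time: 10.9
tool_pos: [0.5924, -0.1826, 0.129]
tcp_rot: [-1.2, 1.209, -1.212]
wrist_force: [5.0, 4.3, -1.9]
width: 0.266
```

Contact with the stop is showing, at about 6.5 N tangential. I'll read the state, then add a small press.

```bash
python3 -c "
from h import *
inc([.5092,-.0937,.1286]);st()"
```

```text
t 10.9 pos [ 0.5924 -0.1826  0.129 ] F [ 5.   4.3 -1.9] M [ 0.77 -0.76 -0.05] w 0.266 q [-0.34  0.25  1.84  0.01  1.04  1.23]
shift [-0.0886  0.0002 -0.0835] turn [-0.006 -0.004 -0.004]
th deg -56.52 r 63.3 Ftan(+ccw) 6.58 Frad -0.85
```

Call:
{"method": "jog_arm", "body": {
  "increments": [
    [0.0017, 0, -0.0028, 0, 0, 0, 0],
    [0, 0, 0, 0, 0, 0, 0],
    [0, 0, 0, 0, 0, 0, 0]
  ]
}}

```text
time: 11.28
tool_pos: [0.5931, -0.1821, 0.129]
tcp_rot: [-1.191, 1.205, -1.214]
wrist_force: [5.1, 4.4, -1.3]
width: 0.266
```

```bash
python3 -c "
from h import *
inc([.5092,-.0937,.1286]);st()"
```

```text
t 11.28 pos [ 0.5931 -0.1821  0.129 ] F [ 5.1  4.4 -1.3] M [ 0.64 -0.56  0.02] w 0.266 q [-0.34  0.25  1.85  0.01  1.03  1.22]
shift [-0.0881 -0.0002 -0.0843] turn [-0.015 -0.004 -0.008]
th deg -55.75 r 63.3 Ftan(+ccw) 6.69 Frad -0.76
```

Call:
{"method": "jog_arm", "body": {
  "increments": [
    [0.002, 0, -0.0032, -0.008, -0.004, -0.004, 0],
    [0.002, 0, -0.0032, -0.008, 0, -0.004, 0]
  ]
}}

```text
time: 11.52
tool_pos: [0.5897, -0.1842, 0.1291]
tcp_rot: [-1.203, 1.206, -1.211]
wrist_force: [7.6, 6.5, -2.7]
width: 0.265
```

```bash
python3 -c "
from h import *
inc([.5092,-.0937,.1286]);st()"
```

```text
t 11.53 pos [ 0.5897 -0.1842  0.1291] F [ 7.6  6.5 -2.7] M [ 1.2  -1.26 -0.02] w 0.265 q [-0.35  0.25  1.85  0.    1.04  1.22]
shift [-0.0905  0.0002 -0.0806] turn [-0.006 -0.001 -0.002]
th deg -59.4 r 63.2 Ftan(+ccw) 9.84 Frad -1.68
```

```bash
cat >> h.py <<'E'
PTS=np.array([[.5089,-.0937],[.547,-.0695],[.581,-.0724],[.5921,-.078],[.602,-.0858],[.6102,-.0955],[.6163,-.1069],[.6199,-.1192],[.6209,-.132],[.6193,-.1447],[.6151,-.1567],[.6085,-.1677],[.6,-.177]])
c=least_squares(lambda c:np.hypot(PTS[:,0]-c[0],PTS[:,1]-c[1])-c[2],[.558,-.13,.062]).x
AX=c[:2];RR=c[2]
def table(th,n,step):
    g=np.radians(th+step*np.arange(n+1));P=AX+RR*np.c_[np.cos(g),np.sin(g)]
    d=np.diff(P,axis=0);print([[round(-a[1],4),0,round(a[0],4)] for a in d])
E
python3 -c "
from h import *
print(c)
for x,y,F in [(.5924,-.1826,6.58),(.5931,-.1821,6.69),(.5897,-.1842,9.84),(.6,-.177,.9)]:
    t=np.arctan2(y-AX[1],x-AX[0]);print(np.degrees(t),'stop',np.degrees(t+F*.062/3.6))
th,_=st();table(np.degrees(th),10,12)"
```

```text
[ 0.55888518 -0.13043354  0.06206477]
-57.28090708879355 stop -50.788022030416585
-56.486475072688506 stop -49.88504634312287
-60.18196149587797 stop -50.47223672772762
-48.55781756006219 stop -47.669732977609414
th deg -60.2 r 62.0 Ftan(+ccw) 9.81 Frad -1.81
[[np.float64(-0.0076), 0, np.float64(0.0105)], [np.float64(-0.0096), 0, np.float64(0.0087)], [np.float64(-0.0112), 0, np.float64(0.0065)], [np.float64(-0.0123), 0, np.float64(0.0041)], [np.float64(-0.0129), 0, np.float64(0.0014)], [np.float64(-0.0129), 0, np.float64(-0.0013)], [np.float64(-0.0124), 0, np.float64(-0.004)], [np.float64(-0.0113), 0, np.float64(-0.0064)], [np.float64(-0.0097), 0, np.float64(-0.0086)], [np.float64(-0.0077), 0, np.float64(-0.0105)]]
```

Call:
{"method": "jog_arm", "body": {
  "increments": [
    [-0.0076, 0, 0.0105, -0.006, 0, -0.002, 0],
    [-0.0096, 0, 0.0087, 0, 0, 0, 0],
    [-0.0112, 0, 0.0065, 0, 0, 0, 0],
    [-0.0123, 0, 0.0041, 0, 0, 0, 0],
    [-0.0129, 0, 0.0014, 0, 0, 0, 0],
    [-0.0129, 0, -0.0013, 0, 0, 0, 0],
    [-0.0124, 0, -0.004, 0, 0, 0, 0],
    [-0.0113, 0, -0.0064, 0, 0, 0, 0],
    [-0.0097, 0, -0.0086, 0, 0, 0, 0],
    [-0.0077, 0, -0.0105, 0, 0, 0, 0]
  ]
}}

```text
time: 12.78
tool_pos: [0.5864, -0.0743, 0.1281]
tcp_rot: [-1.222, 1.209, -1.21]
wrist_force: [-2.4, -8.8, 1.0]
width: 0.262
```

```bash
python3 -c "
from h import *
inc([.5,-.1,.1288]);th,_=st();table(np.degrees(th)+6,10,12)" | sed 's/np.float64//g'
```

```text
t 12.78 pos [ 0.5864 -0.0743  0.1281] F [-2.4 -8.8  1. ] M [-1.46  0.39 -0.04] w 0.262 q [-0.16  0.21  1.9  -0.01  1.04  1.41]
shift [ 0.0256  0.0001 -0.0864] turn [0.008 0.002 0.009]
th deg 63.91 r 62.5 Ftan(+ccw) -1.74 Frad -8.98
[[(-0.0032), 0, (-0.0126)], [(-0.0005), 0, (-0.013)], [(0.0022), 0, (-0.0128)], [(0.0048), 0, (-0.012)], [(0.0072), 0, (-0.0108)], [(0.0093), 0, (-0.009)], [(0.011), 0, (-0.0069)], [(0.0122), 0, (-0.0045)], [(0.0128), 0, (-0.0018)], [(0.0129), 0, (0.0009)]]
```

Call:
{"method": "jog_arm", "body": {
  "increments": [
    [-0.0032, 0, -0.0126, 0.008, 0.002, 0.009, 0],
    [-0.0005, 0, -0.013, 0, 0, 0, 0],
    [0.0022, 0, -0.0128, 0, 0, 0, 0],
    [0.0048, 0, -0.012, 0, 0, 0, 0],
    [0.0072, 0, -0.0108, 0, 0, 0, 0],
    [0.0093, 0, -0.009, 0, 0, 0, 0],
    [0.011, 0, -0.0069, 0, 0, 0, 0],
    [0.0122, 0, -0.0045, 0, 0, 0, 0],
    [0.0128, 0, -0.0018, 0, 0, 0, 0],
    [0.0129, 0, 0.0009, 0, 0, 0, 0]
  ]
}}

```text
time: 14.02
tool_pos: [0.498, -0.1438, 0.1283]
tcp_rot: [-1.202, 1.21, -1.208]
wrist_force: [3.2, 3.1, -0.3]
width: 0.265
```

```bash
python3 -c "
from h import *
inc([.5,-.1,.1288]);th,_=st();table(np.degrees(th)+6,10,12)" | sed 's/np.float64//g'
```

```text
t 14.03 pos [ 0.498  -0.1438  0.1283] F [ 3.2  3.1 -0.3] M [ 0.44 -0.52 -0.01] w 0.265 q [-0.33  0.07  2.06  0.01  1.01  1.23]
shift [-0.0438 -0.0002  0.002 ] turn [-0.004 -0.001 -0.006]
th deg -167.62 r 62.3 Ftan(+ccw) -2.37 Frad -3.82
[[(0.0118), 0, (0.0054)], [(0.0104), 0, (0.0077)], [(0.0086), 0, (0.0097)], [(0.0064), 0, (0.0113)], [(0.0039), 0, (0.0124)], [(0.0013), 0, (0.0129)], [(-0.0014), 0, (0.0129)], [(-0.0041), 0, (0.0123)], [(-0.0066), 0, (0.0112)], [(-0.0087), 0, (0.0096)]]
```

Call:
{"method": "jog_arm", "body": {
  "increments": [
    [0.0118, 0, 0.0054, -0.004, -0.001, -0.006, 0],
    [0.0104, 0, 0.0077, 0, 0, 0, 0],
    [0.0086, 0, 0.0097, 0, 0, 0, 0],
    [0.0064, 0, 0.0113, 0, 0, 0, 0],
    [0.0039, 0, 0.0124, 0, 0, 0, 0],
    [0.0013, 0, 0.0129, 0, 0, 0, 0],
    [-0.0014, 0, 0.0129, 0, 0, 0, 0],
    [-0.0041, 0, 0.0123, 0, 0, 0, 0],
    [-0.0066, 0, 0.0112, 0, 0, 0, 0],
    [-0.0087, 0, 0.0096, 0, 0, 0, 0]
  ]
}}

```text
time: 15.28
tool_pos: [0.6086, -0.1684, 0.1279]
tcp_rot: [-1.214, 1.216, -1.206]
wrist_force: [-5.2, 2.2, 6.3]
width: 0.265
```

```bash
python3 -c "
from h import *
inc([.5,-.1,.1288]);th,_=st();table(np.degrees(th)+6,10,12)" | sed 's/np.float64//g'
```

```text
t 15.28 pos [ 0.6086 -0.1684  0.1279] F [-5.2  2.2  6.3] M [ 0.62  1.19 -0.08] w 0.265 q [-0.31  0.28  1.81 -0.    1.06  1.26]
shift [-0.0683 -0.     -0.1087] turn [ 0.008 -0.001 -0.   ]
th deg -37.37 r 62.6 Ftan(+ccw) -1.43 Frad -5.49
[[(-0.0117), 0, (0.0056)], [(-0.0126), 0, (0.003)], [(-0.013), 0, (0.0003)], [(-0.0128), 0, (-0.0024)], [(-0.012), 0, (-0.005)], [(-0.0107), 0, (-0.0074)], [(-0.0089), 0, (-0.0094)], [(-0.0068), 0, (-0.0111)], [(-0.0043), 0, (-0.0122)], [(-0.0017), 0, (-0.0129)]]
```

Call:
{"method": "jog_arm", "body": {
  "increments": [
    [-0.0117, -0.0003, 0.0056, 0.008, -0.001, 0, 0],
    [-0.0126, 0, 0.003, 0, 0, 0, 0],
    [-0.013, 0, 0.0003, 0, 0, 0, 0],
    [-0.0128, 0, -0.0024, 0, 0, 0, 0],
    [-0.012, 0, -0.005, 0, 0, 0, 0],
    [-0.0107, 0, -0.0074, 0, 0, 0, 0],
    [-0.0089, 0, -0.0094, 0, 0, 0, 0],
    [-0.0068, 0, -0.0111, 0, 0, 0, 0],
    [-0.0043, 0, -0.0122, 0, 0, 0, 0],
    [-0.0017, 0, -0.0129, 0, 0, 0, 0]
  ]
}}

```text
time: 16.52
tool_pos: [0.5576, -0.0682, 0.1283]
tcp_rot: [-1.209, 1.199, -1.213]
wrist_force: [1.7, -4.9, 0.9]
width: 0.266
```

```bash
python3 -c "
from h import *
inc([.5,-.1,.1288]);th,_=st();table(np.degrees(th)+6,10,12)" | sed 's/np.float64//g'
```

```text
t 16.52 pos [ 0.5576 -0.0682  0.1283] F [ 1.7 -4.9  0.9] M [-0.8 -0.2 -0. ] w 0.266 q [-0.16  0.15  1.97 -0.    1.01  1.41]
shift [ 0.0316 -0.0008 -0.0577] turn [-0.007  0.004  0.005]
th deg 91.17 r 62.3 Ftan(+ccw) -1.6 Frad -4.97
[[(0.003), 0, (-0.0126)], [(0.0055), 0, (-0.0117)], [(0.0078), 0, (-0.0103)], [(0.0098), 0, (-0.0085)], [(0.0114), 0, (-0.0063)], [(0.0124), 0, (-0.0038)], [(0.0129), 0, (-0.0011)], [(0.0129), 0, (0.0016)], [(0.0123), 0, (0.0043)], [(0.0111), 0, (0.0067)]]
```

Call:
{"method": "jog_arm", "body": {
  "increments": [
    [0.003, 0, -0.0126, -0.007, 0.004, 0.005, 0],
    [0.0055, 0, -0.0117, 0, 0, 0, 0],
    [0.0078, 0, -0.0103, 0, 0, 0, 0],
    [0.0098, 0, -0.0085, 0, 0, 0, 0],
    [0.0114, 0, -0.0063, 0, 0, 0, 0],
    [0.0124, 0, -0.0038, 0, 0, 0, 0],
    [0.0129, 0, -0.0011, 0, 0, 0, 0],
    [0.0129, 0, 0.0016, 0, 0, 0, 0],
    [0.0123, 0, 0.0043, 0, 0, 0, 0],
    [0.0111, 0, 0.0067, 0, 0, 0, 0]
  ]
}}

```text
time: 17.77
tool_pos: [0.5118, -0.1718, 0.1282]
tcp_rot: [-1.2, 1.215, -1.208]
wrist_force: [5.4, 8.4, 0.4]
width: 0.269
```

```bash
python3 -c "
from h import *
inc([.5,-.1,.1288]);th,_=st();table(np.degrees(th)+4,8,10)" | sed 's/np.float64//g'
```

```text
t 17.77 pos [ 0.5118 -0.1718  0.1282] F [5.4 8.4 0.4] M [ 1.42 -1.05 -0.01] w 0.269 q [-0.37  0.11  2.01  0.01  1.02  1.2 ]
shift [-0.0717 -0.0001 -0.0122] turn [-0.002 -0.005 -0.007]
th deg -138.72 r 62.6 Ftan(+ccw) -2.78 Frad -9.57
[[(0.0069), 0, (0.0083)], [(0.0054), 0, (0.0094)], [(0.0037), 0, (0.0102)], [(0.0018), 0, (0.0107)], [(-0.0001), 0, (0.0108)], [(-0.0019), 0, (0.0106)], [(-0.0037), 0, (0.0101)], [(-0.0055), 0, (0.0093)]]
```

Call:
{"method": "jog_arm", "body": {
  "increments": [
    [0.0068, 0, 0.0085, -0.002, -0.005, -0.007, 0],
    [0.0054, 0, 0.0094, 0, 0, 0, 0],
    [0.0037, 0, 0.0102, 0, 0, 0, 0],
    [0.0018, 0, 0.0107, 0, 0, 0, 0],
    [-0.0001, 0, 0.0108, 0, 0, 0, 0],
    [-0.0019, 0, 0.0106, 0, 0, 0, 0],
    [0, 0, 0, 0, 0, 0, 0],
    [0, 0, 0, 0, 0, 0, 0]
  ]
}}

```text
time: 18.77
tool_pos: [0.5728, -0.1913, 0.1281]
tcp_rot: [-1.219, 1.22, -1.2]
wrist_force: [-0.9, 3.4, 6.3]
width: 0.267
```

```bash
python3 -c "
from h import *
g=np.radians(-50.4);inc([*(AX+RR*np.array([np.cos(g),np.sin(g)])),.1288]);st()"
```

```text
t 18.77 pos [ 0.5728 -0.1913  0.1281] F [-0.9  3.4  6.3] M [0.8  0.08 0.01] w 0.267 q [-0.36  0.24  1.86 -0.    1.06  1.21]
shift [-0.013  -0.0011  0.0257] turn [ 0.015  0.001 -0.002]
th deg -77.13 r 62.4 Ftan(+ccw) -0.11 Frad -3.52
```

Call:
{"method": "jog_arm", "body": {
  "increments": [
    [-0.003, -0.0004, 0.0086, 0.008, 0, -0.002, 0],
    [-0.0044, -0.0004, 0.0081, 0.006, 0, 0, 0],
    [0, 0, 0, 0, 0, 0, 0],
    [0, 0, 0, 0, 0, 0, 0]
  ]
}}

```text
time: 19.27
tool_pos: [0.5884, -0.1853, 0.1282]
tcp_rot: [-1.217, 1.213, -1.204]
wrist_force: [-0.7, 1.8, 6.1]
width: 0.261
```

```bash
python3 -c "
from h import *
g=np.radians(-50.4);inc([*(AX+RR*np.array([np.cos(g),np.sin(g)])),.1288]);st()"
```

```text
t 19.27 pos [ 0.5884 -0.1853  0.1282] F [-0.7  1.8  6.1] M [ 0.56  0.31 -0.07] w 0.261 q [-0.34  0.26  1.84 -0.    1.05  1.23]
shift [-0.007  -0.0007  0.0101] turn [0.008 0.003 0.001]
th deg -61.75 r 62.3 Ftan(+ccw) 0.25 Frad -1.91
```

Call:
{"method": "jog_arm", "body": {
  "increments": [
    [-0.0034, -0.0004, 0.0053, 0.004, 0.003, 0.001, 0],
    [-0.0038, -0.0004, 0.0048, 0.004, 0, 0, 0],
    [0, 0, 0, 0, 0, 0, 0],
    [0, 0, 0, 0, 0, 0, 0]
  ]
}}

```text
time: 19.77
tool_pos: [0.5977, -0.179, 0.1284]
tcp_rot: [-1.212, 1.211, -1.208]
wrist_force: [-0.8, -0.0, 5.1]
width: 0.267
```

```bash
python3 -c "
from h import *
g=np.radians(-50.4);inc([*(AX+RR*np.array([np.cos(g),np.sin(g)])),.1288]);st()"
```

```text
t 19.77 pos [ 0.5977 -0.179   0.1284] F [-0.8 -0.   5.1] M [ 0.24  0.31 -0.03] w 0.267 q [-0.33  0.27  1.83 -0.    1.05  1.24]
shift [-0.0007 -0.0004  0.0007] turn [0.003 0.    0.001]
th deg -51.34 r 62.2 Ftan(+ccw) -0.59 Frad -0.47
```

Call:
{"method": "jog_arm", "body": {
  "increments": [
    [-0.001, -0.0003, 0.001, 0.003, 0, 0, 0],
    [0, 0, 0, 0, 0, 0, 0],
    [0, 0, 0, 0, 0, 0, 0],
    [0, 0, 0, 0, 0, 0, 0]
  ]
}}

```text
time: 20.27
tool_pos: [0.5985, -0.1784, 0.1286]
tcp_rot: [-1.211, 1.208, -1.21]
wrist_force: [-1.7, -0.6, 2.5]
width: 0.267
```

```bash
python3 - <<'E'
from h import *
g=np.radians(-50.4);t=[*(AX+RR*np.array([np.cos(g),np.sin(g)])),.1288];inc(t);st()
p=read_camera('scene');cv2.imwrite('pics/scene3.png',p['img'])
p=read_camera('top')
for n in('tube_rack','sharps_box','steel_dish'):
    print(n,[(round(d['p'],2),np.round(to_world(p,d['location'],0),3)) for d in spotter.spot_point(p,n)][:2])
inc(t);st()
E
```

```text
t 20.27 pos [ 0.5985 -0.1784  0.1286] F [-1.7 -0.6  2.5] M [ 0.19  0.34 -0.01] w 0.267 q [-0.33  0.26  1.83 -0.    1.05  1.24]
shift [-0.0001 -0.0002 -0.    ] turn [0.    0.    0.001]
th deg -50.43 r 62.2 Ftan(+ccw) -1.75 Frad -0.62
tube_rack [(0.92, array([0.476, 0.309, 0.   ]))]
sharps_box [(0.67, array([ 0.491, -0.374,  0.   ]))]
steel_dish []
t 20.52 pos [ 0.5985 -0.1783  0.1285] F [-2.1  0.3  3.7] M [0.2  0.33 0.04] w 0.262 q [-0.33  0.26  1.83 -0.    1.05  1.24]
shift [-0.0001 -0.0003 -0.    ] turn [0.    0.    0.001]
th deg -50.43 r 62.1 Ftan(+ccw) -1.39 Frad -1.59
```

View pics/scene3.png

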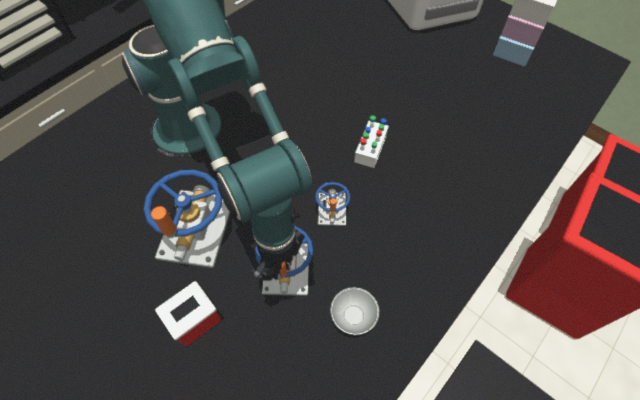

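The gripper still holds the orange knob of the middle valve at about (285,268). The sharps box (187,313), dish (355,311) and rack (371,142) look unmoved. I'm handing in.

```bash
python3 -c "
from h import *
print(bot.finish_job());st()"
```

```text
the job is handed in; nothing more can be done
None
the job is handed in; nothing more can be done
```

I closed the middle-sized valve's handwheel gently against its stop, backed it off two full turns, and handed the job in with the gripper still holding the orange knob.

- **Closing:** I turned it clockwise about 3.4 rad to contact, then pressed to about 9.8 N at the knob. That is a stem wind-up of about -0.17 rad, well short of the -0.35 rad damage limit.
- **Stop position:** I worked back from force against angle to a knob bearing of about -50.4°. The three pressed readings agree within about 0.5°; a fourth, taken just before contact, is not a stop reading.
- **Backing off:** The turns between readings sum to 729.6° from the pressed pose at -60.2°, so the knob finished at -50.43°, two turns from the stop within about 0.03°. Allowing for the stop estimate and the residual force, the real error could be about 0.01 to 0.03 rad.
- **Last checks:** The grip was held at an opening of 0.26, the residual tangential force was about 1.4 N, and the clock read 20.5 s. The largest wrist force I read was about 10 N.
- **Bystanders:** The rack and the sharps box measured within about 1 cm of where they started, which is the detector's scatter. The detector missed the steel dish in the last top view, but the scene picture shows it in its original place.
- **One deviation:** While I was descending to the knob, a fast move left the tool about 12 mm off and slightly tilted. It touched nothing, and I corrected it before gripping.

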